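# Hold the key switch of an ultrasonic bath's generator

### The arm

A 6-joint arm with a two-finger parallel gripper is mounted at the origin on the work surface. World frame = base frame: x ahead of the robot, y to its left, z up, the work surface at z = 0. Lengths are in m, angles in rad, forces in N, time in s.
With the tool pointing down it reaches from about 0.275 to 0.975 m from the base axis. Payload 8.4 kg.
Tool frame: the origin (TCP) lies between the finger pads; the fingertips stand 25 mm ahead of it and the grasp point (between the pads) lies 6 mm ahead of it (r.nose_length is the distance from the TCP to the fingertips, in m); z points along the fingers, y is the line along which they close (so a half turn about z gives the same grasp; the last joint's range is limited). The gripper opens to 92 mm and grips with 3 to 60 N. Pads are 20 mm wide; open, the fingers measure 128 mm over their backs; the gripper's body (75 mm by 189 mm) begins 69 mm behind the grasp point.
Start: joints at [-1.251, 0.353, 1.633, -0, 1.155, -0.002], TCP at [0.198, -0.593, 0.24] pointing down, gripper open.
Joint ranges: [-2.63, 2.63], [-0.92, 2.1], [0.06, 2.66], [-1.3, 4.44], [0, 2.69], [-3.02, 3.02]. Speed limits (rad/s): [2.22, 2.22, 2.79, 3.14, 3.14, 3.14].

### API

Orientations are given as a 3x3 rotation matrix whose columns are the frame's x, y, z axes.
In Python, from rig import r gives the robot as it stands.
- The arm moves only by the tool send_rows, never from a script. Its argument "targets" is a list of rows, each a list of 7 numbers: the shift along the tool's x, y, z in units of 0.3 m (1.0 is 0.3 m), then the turn, a rotation vector about the tool's x, y, z in units of 45 degrees (1.0 is 45 degrees), then the opening, from 0 (shut) to 1 (fully open). A call has exactly 8 rows; each row is the pose to reach, as a shift and turn from the pose commanded when the call began, along the tool's axes at that moment; what a row does not reach only later rows make up. A row lasts 1/8 s, in which the tool goes at most 62.5 mm and 10.7 degrees, less where a joint would pass 70% of its speed; a pose out of reach is approached as far as the arm can. A call with a number of a shift or a turn outside -1 to 1 is refused whole. A call with a gripper value outside its range is refused whole. The fingers move at their own pace and stop on an object; "newtons" is the grip in N (left out, the last holds). Time passes only in rows, so rows that repeat a pose let the fingers close, or fill a call up. It gives the time, the measured TCP pose, the force, the opening and the grip force at its end, in the units of the state.
- r.observe(): the state, without advancing time (a new reading comes with each control period).
- r.capture(name): name is "scene" or "top" or "wrist"; returns the picture (480x640x3 uint8, red, green, blue); there is no depth.
- r.calibration(name): a dict with "vfov" (degrees; the focal length in pixels is half the picture's height over the tangent of half this angle, whatever the lens; pixels are square), "cx", "cy" (the principal point, pixels), "R" (3x3) and "t" (3): a world point X has camera coordinates R X + t. Camera axes: x right, y down, z forward; pixel columns grow to the right and rows downward; lengths in m; the calibration is good to about 2 mm. A picture is of the moment at which its call begins: read the wrist's pose just before it. calibration takes no time and is no camera call; for the wrist camera it gives the pose at the moment of the call.
- r.close_job(): hands the job in; it is judged then, once.
The state is a dict: "time_s": time; "joint_positions": joint angles; "dq": joint speeds; "joint_efforts": joint torques, N m; "ee_pos": TCP position; "ee_rot": TCP orientation; "wrist_force": force on the tool from outside, world axes, zero at the start; "wrist_torque": the same for the moment, N m; "finger_gap": opening from 0.0 (shut) to 1.0 (fully open); "finger_force": force on a finger pad.
Only numpy, scipy, OpenCV 4.12 (cv2) and the standard library are available. Lean on these libraries where they do the work, as an engineer would, in place of code of your own. Each camera call takes 0.05 s, during which the arm holds its last target. There are 200 camera calls.

### The job

Take the key with the rectangular bow out of the key stand, put it in the key switch on top of the generator console and work it past the sticky pins until it is fully home, before turning it. Then turn it clockwise (seen from above) a full quarter turn to the stop and hold it there against the return spring: finish with the gripper still holding the turned key. Leave the round-headed spare key, the beaker, the detergent bottle and the plate rack where they are.

Things in the scene. Friction and masses are not known exactly. Their poses are not given: they have to be found in the camera images.
- key: The key to use, upright in one of the stand's two slots (which varies). Steel blade 10 wide (its x) x 4 thick (y) x 28 long, round-tipped; above it a steel shoulder 18 x 10 x 5, then a black RECTANGULAR bow 28 (x) x 10 thick (y), 32 to 74 above the tip. 60 g. Origin at the blade tip, z up to the bow. Pinch the bow across its thickness. It fits the lock either way round (half a turn apart)
- key_bow (a point): Point on the key's axis 56 above the blade tip, 18 below the top of the bow: where to grip (fingertips then end 5 above the bow's lower edge). Axes as the key
- spare_key: Bystander: another key in the stand's other slot, same blade, but its black bow is a ROUND disc 38 across and 10 thick, top 70 above the blade tip. It stays in the stand
- key_stand: Grey plastic block 150 (x) x 52 (y) x 36 high, fixed to the bench. Two slots 12 x 6, 32 deep, in its top at x = -40 and +40, long along x. A key's shoulder rests on the block, its blade tip 8 above the block's underside. Origin: centre of its underside
- console: Generator console, steel box 200 (x) x 180 (y) x 85 high with blue strips, fixed. The brass key switch is in its top at x = -20, y = 0 within an aluminium ring 72 across, 4 high; two white dials 16 high stand at x = 68, along its +x edge. Origin: centre of its underside
- lock_mouth (a point): Mouth of the keyway, in a brass face 35 across, 91 above the bench. The slot is 11.5 long (point x) x 5.5 wide (y) x 34 deep, chamfered 2, black lines mark its ends; z up. It turns with the lock. Two sticky round pins, 10 and 19 down, reach 3 in from the broad sides; each yields to 5 to 20 N on the key, less with small twists (0.07 rad). Home: shoulder on the brass, blade tip 28 down
- lock_plug (a joint): Turn of the lock cylinder in rad: 0 at rest (start), grows clockwise seen from above, hard stop at 1.571. A return spring drives it back when let go: 0.04 N m at 0 growing to 0.12 N m at the stop. The key has up to 0.2 rad of play in the slot, so the hand turns up to 1.8 rad
- beaker: Bystander: glass beaker, 72 across, 95 high. Origin: centre of its underside
- detergent: Bystander: white detergent bottle with a blue cap, 68 across, 170 high. Origin: centre of its underside
- plate_rack: Bystander: white rack 100 x 140 with five thin steel plates on edge, 80 high. Origin: centre of its underside

How it is judged:
By the outcome, as a careful person would: the job done as asked, in the order asked, and still so for the second after the job is handed in, while the arm keeps its last pose, push and grip.
It also fails if it takes over 54 s, if anything falls off the work surface, if the arm or the gripper's body presses on something with over 40 N, if the wrist force passes 120 N, or if a joint passes its speed limit or range.

## Working session

There is one attempt and no reset: what is moved stays moved. The work goes in short steps, Python scripts to look and compute and a tool call to move; the robot and the scene stay as the last step left them, time stands still between calls to the robot, and variables do not carry over. Pictures are saved under pics/ and viewed, at most 10 in all, crops included, and the job is handed in when it is done.

Besides the shell and the picture viewer there is one more tool, called after "Emit:" by a JSON object that holds its "api" and its "payload", one argument or row to a line. send_rows: Moves the arm, as the interface text tells. Its arguments: {"type":"object","properties":{"targets":{"type":"array","items":{"type":"array","items":{"type":"number","minimum":-1,"maximum":1}}},"newtons":{"type":"number"}},"required":["targets"]}

```bash
mkdir -p pics; python3 - <<'E'
from rig import r
import cv2,numpy as np
for n in("scene","top"):
    c=r.calibration(n); im=r.capture(n); cv2.imwrite(f"pics/{n}0.png",im[:,:,::-1]); print(n,c)
s=r.observe();print(s['time_s'],s['ee_pos'],s['ee_rot'],s['wrist_force'],s['finger_gap'])
c=r.calibration("wrist");print(c)
E
```

```text
scene {'vfov': 47.820721712328215, 'cx': 325.33374835827, 'cy': 247.05943738960897, 'R': array([[-0.66891787,  0.74318173,  0.01515891],
       [ 0.38988247,  0.3681396 , -0.84407636],
       [-0.63288272, -0.55870757, -0.53600869]]), 't': array([ 0.41336161, -0.1818283 ,  1.86053548])}
top {'vfov': 48.18714574417659, 'cx': 315.46575697203497, 'cy': 236.31532217563455, 'R': array([[ 0.00916159, -0.99978938, -0.01836487],
       [-0.98827822, -0.00625422, -0.15253537],
       [ 0.15238839,  0.01954707, -0.98812737]]), 't': array([0.00505087, 0.61735463, 1.475353  ])}
0.1 [ 0.1975378  -0.59253552  0.23894558] [[ 9.48662364e-01  3.16290332e-01 -3.80845651e-04]
 [ 3.16290561e-01 -9.48661654e-01  1.16070575e-03]
 [ 5.82634143e-06 -1.22157574e-03 -9.99999254e-01]] [-0.12425785 -0.2730403   0.02601111] 1.0002962639802602
{'vfov': 61.27451997808187, 'cx': 327.4599348536626, 'cy': 242.16700743635474, 'R': array([[ 0.31634917, -0.94863972, -0.00242522],
       [-0.91688487, -0.30641362,  0.25579841],
       [-0.24340365, -0.07869797, -0.9667271 ]]), 't': array([-0.62432915, -0.0288604 ,  0.39198593])}
```

View pics/scene0.png

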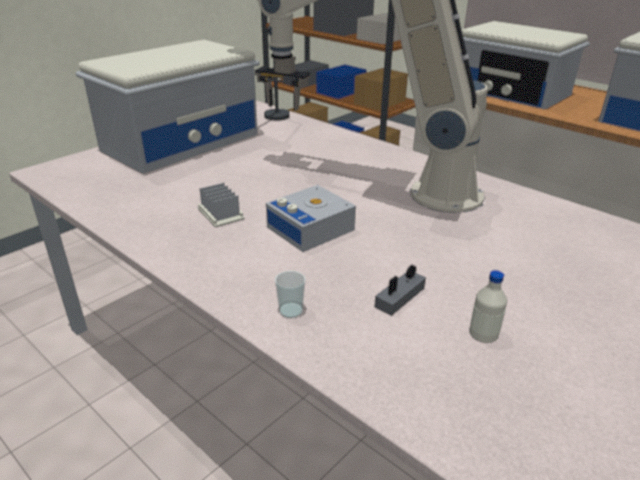

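View pics/top0.png

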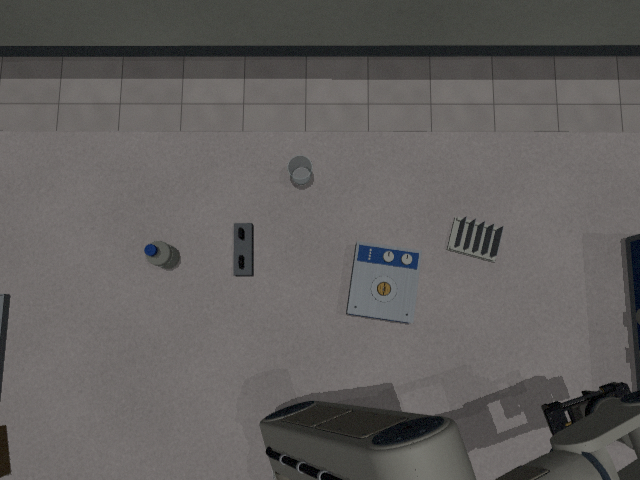

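The scene view shows the stand with its keys at (393,285) and (411,271), the console lock at (316,202), the bottle at (487,310) and the beaker at (290,295). The top view shows the keys at about (241,233) and (240,261), and the lock at (384,289). I need enlarged crops to tell the two keys apart.

```bash
cat > h.py <<'E'
import numpy as np
def ray(c,uv,):
    f=240/np.tan(np.radians(c['vfov'])/2)
    d=np.array([(uv[0]-c['cx'])/f,(uv[1]-c['cy'])/f,1.])
    return -c['R'].T@c['t'], c['R'].T@d
def atz(c,uv,z):
    o,d=ray(c,uv); return o+d*(z-o[2])/d[2]
def tri(views):
    A=[];b=[]
    for c,uv in views:
        o,d=ray(c,uv); d=d/np.linalg.norm(d); P=np.eye(3)-np.outer(d,d); A.append(P);b.append(P@o)
    return np.linalg.lstsq(np.vstack(A),np.hstack(b),rcond=None)[0]
def proj(c,X):
    f=240/np.tan(np.radians(c['vfov'])/2); q=c['R']@X+c['t']; return np.array([f*q[0]/q[2]+c['cx'],f*q[1]/q[2]+c['cy']])
E
python3 - <<'E'
from rig import r
from h import *
import cv2
s=cv2.imread('pics/scene0.png');t=cv2.imread('pics/top0.png')
a=cv2.resize(s[255:325,365:435],(400,400),interpolation=cv2.INTER_CUBIC)
b=cv2.resize(t[215:285,210:280],(400,400),interpolation=cv2.INTER_CUBIC)
cv2.imwrite('pics/c1.png',np.hstack([a,b]))
T=r.calibration('top');S=r.calibration('scene')
for uv in[(241,233),(240,261)]: print(atz(T,uv,.07))
print('lock',atz(T,(384,289),.091),tri([(T,(384,289)),(S,(316,202))]))
for n,uv in dict(bottle=(152,249),beak=(300,170)).items(): print(n,atz(T,uv,.1))
E
```

```text
[0.62189957 0.2183593  0.07      ]
[0.54299471 0.21875145 0.07      ]
lock [ 0.46741214 -0.17794479  0.091     ] [ 0.46681949 -0.17752485  0.08280972]
bottle [0.57113448 0.4570432  0.1       ]
beak [0.79631423 0.05371617 0.1       ]
```

View pics/c1.png

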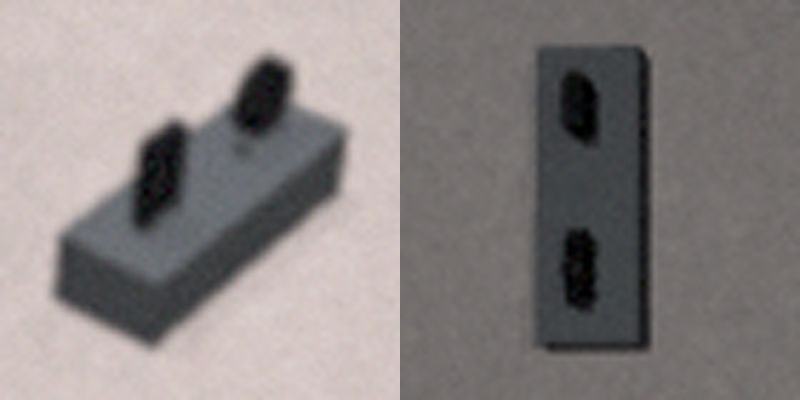

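Enlarged: the left and nearer key, at larger x, has the rectangular bow, so the target is near (0.622, 0.218). The round one is near (0.543, 0.219). I'll go over the lock first, since it's on the way, and use the wrist camera.

Emit:
{"api": "send_rows", "payload": {
  "targets": [
    [0.08,-0.065,0,0,0,-0.125,1],
    [0.16,-0.13,0,0,0,-0.25,1],
    [0.24,-0.195,0,0,0,-0.375,1],
    [0.32,-0.26,0,0,0,-0.5,1],
    [0.4,-0.325,0,0,0,-0.625,1],
    [0.48,-0.39,0,0,0,-0.75,1],
    [0.56,-0.455,0,0,0,-0.875,1],
    [0.63,-0.52,0,0,0,-1,1]
  ]
}}

```text
time_s: 1.1
ee_pos: [0.328, -0.3841, 0.2394]
ee_rot: [[0.444, 0.896, -0.0], [0.896, -0.444, 0.0], [0.0, -0.0, -1.0]]
wrist_force: [0.6, 0.6, 0.4]
finger_gap: 1.001
finger_force: 0.0
```

Emit:
{"api": "send_rows", "payload": {
  "targets": [
    [0.1,0.01,0,0,0,-0.125,1],
    [0.2,0.02,0,0,0,-0.25,1],
    [0.3,0.03,0,0,0,-0.375,1],
    [0.4,0.04,0,0,0,-0.5,1],
    [0.5,0.05,0,0,0,-0.625,1],
    [0.6,0.06,0,0,0,-0.75,1],
    [0.7,0.07,0,0,0,-0.875,1],
    [0.81,0.08,0,0,0,-1,1]
  ]
}}

```text
time_s: 2.1
ee_pos: [0.458, -0.1776, 0.2394]
ee_rot: [[-0.319, 0.948, -0.0], [0.948, 0.319, 0.0], [0.0, -0.0, -1.0]]
wrist_force: [-0.0, -0.0, -0.6]
finger_gap: 1.0
finger_force: 0.0
```

```bash
cat > snap.py <<'E'
import sys,cv2,pickle
from rig import r
from h import *
n=sys.argv[1]
s=r.observe();c=r.calibration('wrist');im=r.capture('wrist')
cv2.imwrite(f'pics/{n}.png',im[:,:,::-1]);pickle.dump((c,s),open(f'{n}.pkl','wb'))
print(s['time_s'],s['ee_pos'],s['ee_rot'][:,0],s['joint_positions'],s['finger_gap'])
E
python3 snap.py w1
```

```text
2.1 [ 0.4580126  -0.17764588  0.23940491] [-3.19132132e-01  9.47710211e-01  1.96265045e-04] [-3.73023716e-01  1.43964204e-01  1.91236844e+00 -4.82433890e-05
  1.08561634e+00 -6.97814838e-01] 1.000278055553165
```

View pics/w1.png

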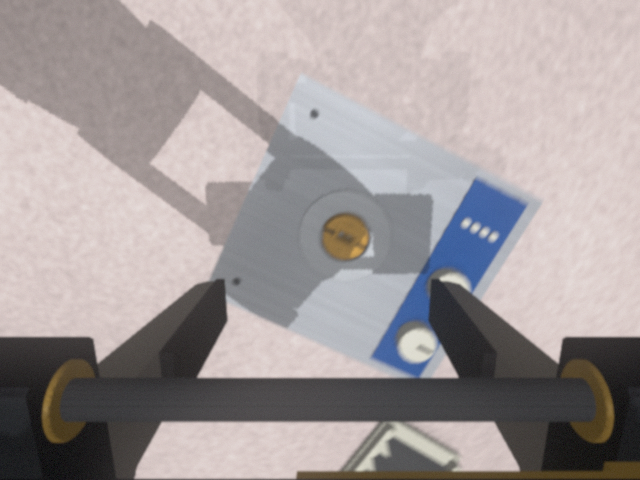

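The wrist view shows the brass lock face at (345,237), with dark slot marks running from (325,230) to (367,244). I'll segment it.

```bash
cat > lock.py <<'E'
import sys,cv2,pickle
from h import *
def lock(n,z=.091):
    im=cv2.imread(f'pics/{n}.png');c,s=pickle.load(open(f'{n}.pkl','rb'))
    hsv=cv2.cvtColor(im,cv2.COLOR_BGR2HSV)
    m=cv2.inRange(hsv,(8,110,60),(30,255,255)); m=cv2.morphologyEx(m,cv2.MORPH_CLOSE,np.ones((9,9)))
    nl,lab,st,ce=cv2.connectedComponentsWithStats(m)
    f=240/np.tan(np.radians(c['vfov'])/2)
    i=min((i for i in range(1,nl) if 300<st[i,4]<20000),key=lambda i:abs(st[i,2]/st[i,3]-1)+ (st[i,1]>330)*5)
    cnt=cv2.findContours((lab==i).astype('uint8'),0,1)[0][0]
    (u,v),ax,_=cv2.fitEllipse(cv2.convexHull(cnt)); p=(u,v)
    R=min(ax)/2*.85
    # rectify brass face: world-aligned patch 40 mm, 0.1 mm/px
    C=atz(c,p,z); src=[];dst=[]
    for a,b in((-1,-1),(1,-1),(1,1),(-1,1)):
        src.append(proj(c,C+[.02*a,.02*b,0]));dst.append([200+200*a,200-200*b])
    H=cv2.getPerspectiveTransform(np.float32(src),np.float32(dst))
    w=cv2.warpPerspective(im,H,(400,400),flags=cv2.INTER_CUBIC)
    return c,s,p,ax,C,w
if __name__=='__main__':
    ws=[]
    for n in sys.argv[1:]:
        c,s,p,ax,C,w=lock(n);ws.append(w);print(n,p,ax,C)
        g=w[:,:,2].astype(float);y,x=np.mgrid[:400,:400];rr=np.hypot(x-200,y-200)
        k=rr<120; wt=np.clip(np.percentile(g[k],30)-g,0,None)*k
        M=cv2.moments(wt.astype(np.float32));a=.5*np.arctan2(2*M['mu11'],M['mu20']-M['mu02'])
        print('slot yaw deg',-np.degrees(a),'offset mm',(M['m10']/M['m00']-200)/10,-(M['m01']/M['m00']-200)/10)
    cv2.imwrite('pics/L_'+'_'.join(sys.argv[1:])+'.png',np.hstack(ws))
E
python3 lock.py w1
```

```text
w1 (345.16131591796875, 236.60308837890625) (42.43163299560547, 44.404605865478516) [ 0.47168634 -0.17498662  0.091     ]
slot yaw deg -6.295140378096817 offset mm -1.2805567449889792 -0.7941963661932476
```

View pics/L_w1.png

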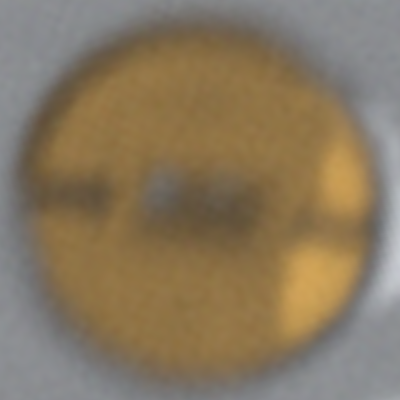

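The slot runs along world yaw of about -6.3°, centred near (0.472, -0.175). Next I'll move over the stand with yaw near 180°, which leaves the last joint room for the turn.

Emit:
{"api": "send_rows", "payload": {
  "targets": [
    [0.07,0.06,0,0,0,-0.1,1],
    [0.14,0.12,0,0,0,-0.2,1],
    [0.21,0.18,0,0,0,-0.3,1],
    [0.28,0.24,0,0,0,-0.4,1],
    [0.35,0.29,0,0,0,-0.5,1],
    [0.42,0.34,0,0,0,-0.6,1],
    [0.49,0.4,0,0,0,-0.7,1],
    [0.545,0.45,0,0,0,-0.8,1]
  ]
}}

```text
time_s: 3.15
ee_pos: [0.5342, 0.0201, 0.2393]
ee_rot: [[-0.815, 0.579, -0.0], [0.579, 0.815, 0.0], [0.0, -0.0, -1.0]]
wrist_force: [-0.5, -0.9, 0.8]
finger_gap: 0.997
finger_force: 0.0
```

Emit:
{"api": "send_rows", "payload": {
  "targets": [
    [0.02,0.09,0,0,0,-0.1,1],
    [0.04,0.18,0,0,0,-0.2,1],
    [0.06,0.27,0,0,0,-0.3,1],
    [0.08,0.36,0,0,0,-0.4,1],
    [0.1,0.45,0,0,0,-0.5,1],
    [0.12,0.54,0,0,0,-0.6,1],
    [0.15,0.62,0,0,0,-0.7,1],
    [0.175,0.685,0,0,0,-0.79,1]
  ]
}}

```text
time_s: 4.15
ee_pos: [0.611, 0.2177, 0.2391]
ee_rot: [[-1.0, -0.002, -0.001], [-0.002, 1.0, -0.0], [0.001, -0.0, -1.0]]
wrist_force: [0.6, 0.2, -0.3]
finger_gap: 1.001
finger_force: 0.0
```

```bash
python3 snap.py w2
```

```text
4.15 [0.61095273 0.21773881 0.2390734 ] [-9.99997307e-01 -2.19332112e-03  7.58350493e-04] [ 3.40023159e-01  3.90219236e-01  1.57953838e+00  4.67439114e-05
  1.17262368e+00 -1.23298472e+00] 1.0006620739867695
```

View pics/w2.png

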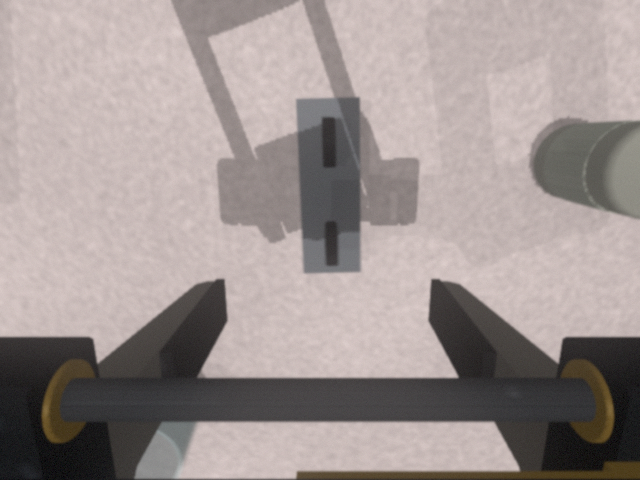

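The upper key at (329,142) measures 38 mm long, so it's the round spare. The lower one at (331,243) is the rectangular target. Now the exact measurement.

```bash
cat > key.py <<'E'
import sys,cv2,pickle
from h import *
def key(n,box):
    im=cv2.imread(f'pics/{n}.png');c,s=pickle.load(open(f'{n}.pkl','rb'))
    u0,v0,u1,v1=box;m=(im[v0:v1,u0:u1].max(2)<45).astype('uint8')
    nl,lab,st,ce=cv2.connectedComponentsWithStats(m);i=1+st[1:,4].argmax()
    cnt=cv2.findContours((lab==i).astype('uint8'),0,1)[0][0]+[u0,v0]
    return c,s,st[i]+[u0,v0,0,0,0],cnt[:,0,:]
if __name__=='__main__':
    c,s,b,k=key(sys.argv[1],list(map(int,sys.argv[2:6])));print('box',b)
    vs=range(b[1],b[1]+b[3],4)
    for v in vs:
        q=k[k[:,1]==v][:,0];print(v,q.min(),q.max(),end=' | ')
    print()
    ve=b[1]+b[3]-.5
    q=k[k[:,1]==b[1]+b[3]-4][:,0];ue=(q.min()+q.max())/2
    for z in(.072,.082,.092): print('far end top edge',z,atz(c,(ue,ve),z))
E
python3 key.py w2 312 205 350 275; python3 key.py w2 312 105 350 190
python3 - <<'E'
import pickle;from h import *
c,s=pickle.load(open('w2.pkl','rb'))
for uv in[(297,98),(360,97),(361,271),(304,272)]:print(atz(c,uv,.036))
E
```

```text
box [333 223   1   1   1]
223 333 333 | 
box [328 159   6   7  16]
159 331 331 | 163 328 331 | 
far end top edge 0.072 [0.56216813 0.21999979 0.072     ]
far end top edge 0.082 [0.56143088 0.2199102  0.082     ]
far end top edge 0.092 [0.56069362 0.21982061 0.092     ]
[0.51074473 0.19282549 0.036     ]
[0.50985449 0.24409761 0.036     ]
[0.65921565 0.24843301 0.036     ]
[0.66026615 0.1966289  0.036     ]Traceback (most recent call last):
  File "key.py", line 16, in <module>
    q=k[k[:,1]==b[1]+b[3]-4][:,0];ue=(q.min()+q.max())/2
                                      ~~~~~^^
    return umr_minimum(a, axis, None, out, keepdims, initial, where)
ValueError: zero-size array to reduction operation minimum which has no identity
```

```bash
sed -i 's/<45/<62/' key.py; python3 key.py w2 312 205 350 275; python3 key.py w2 312 105 350 190|head -3
```

```text
box [326 221  11  37 335]
221 332 333 | 225 326 336 | 229 326 336 | 233 326 336 | 237 326 335 | 241 327 335 | 245 327 335 | 249 327 335 | 253 327 335 | 257 329 334 | 
far end top edge 0.072 [0.63536712 0.22030577 0.072     ]
far end top edge 0.082 [0.63229121 0.2202064  0.082     ]
far end top edge 0.092 [0.6292153  0.22010704 0.092     ]
box [323 119  13  48 560]
119 324 332 | 123 324 333 | 127 323 333 | 131 323 334 | 135 323 333 | 139 323 334 | 143 323 334 | 147 323 334 | 151 323 334 | 155 323 335 | 159 324 335 | 163 324 335 | 
far end top edge 0.072 [0.56292002 0.21924142 0.072     ]
```

Emit:
{"api": "send_rows", "payload": {
  "targets": [
    [-0.01,0.003,0.06,0,0,-0.01,1],
    [-0.02,0.006,0.12,0,0,-0.02,1],
    [-0.03,0.009,0.18,0,0,-0.03,1],
    [-0.04,0.011,0.23,0,0,-0.035,1],
    [-0.043,0.011,0.27,0,0,-0.035,1],
    [-0.043,0.011,0.297,0,0,-0.035,1],
    [-0.043,0.011,0.297,0,0,-0.035,1],
    [-0.043,0.011,0.297,0,0,-0.035,1]
  ]
}}

```text
time_s: 5.2
ee_pos: [0.6241, 0.2204, 0.1511]
ee_rot: [[-1.0, -0.027, 0.001], [-0.027, 1.0, 0.0], [-0.001, 0.0, -1.0]]
wrist_force: [-0.6, 0.8, 0.4]
finger_gap: 1.002
finger_force: 0.0
```

```bash
python3 snap.py w3
```

```text
5.2 [0.62412761 0.22040507 0.1510607 ] [-9.99626842e-01 -2.73034357e-02 -8.36590749e-04] [ 3.37204623e-01  4.96521313e-01  1.62377244e+00 -1.17837838e-06
  1.02042078e+00 -1.26089804e+00] 1.0019559925159296
```

View pics/w3.png

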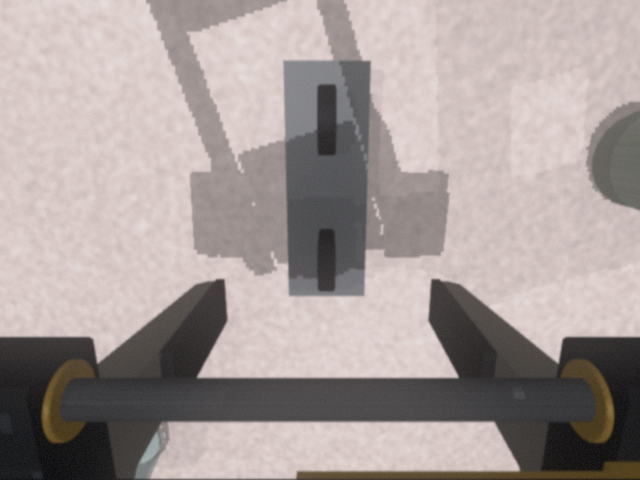

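The lower key spans (317–336, 229–291) and the stand is centred at u≈326. I'll triangulate the far top edge from w2 and w3 to get its height.

```bash
python3 key.py w3 305 215 350 293; python3 - <<'E'
import pickle,cv2;from h import *
V=[]
for n,u in(('w2',331.5),('w3',326.5)):
    c,s=pickle.load(open(n+'.pkl','rb'));im=cv2.imread(f'pics/{n}.png').max(2).astype(int)
    col=im[:,int(u)-2:int(u)+4].mean(1);v0=250 if n=='w2' else 275
    seg=col[v0:v0+25];print(n,seg.astype(int))
    lo,hi=seg.min(),np.median(seg[14:22]); 
    i=next(i for i in range(3,25) if seg[i]>(40+85)/2); v=v0+i-.5+0.0;print(v)
    V.append((c,(u,v)))
print(tri(V))
c=V[1][0]
for uv in[(284,61),(370,61),(364,295.5),(289,295.5)]:print(atz(c,uv,.036))
E
```

```text
box [317 229  18  60 868]
229 320 331 | 233 319 333 | 237 319 334 | 241 318 334 | 245 318 334 | 249 318 334 | 253 318 334 | 257 318 334 | 261 318 334 | 265 318 334 | 269 318 334 | 273 319 333 | 277 320 333 | 281 321 330 | 285 332 332 | 
far end top edge 0.072 [0.64071715 0.22352734 0.072     ]
far end top edge 0.082 [0.63677403 0.22328095 0.082     ]
far end top edge 0.092 [0.6328309  0.22303456 0.092     ]
w2 [ 55  57  56  57  58  59  61  61  63  62  64  64  64  64  71  84 105 117
 121 121 123 129 154 181 196]
257.5
w3 [ 57  57  60  59  58  60  61  61  62  60  64  62  63  63  66  74  97 117
 128 134 154 185 208 216 218]
284.5
[0.62339655 0.22022264 0.11085734]
[0.51114955 0.1914853  0.036     ]
[0.50973306 0.24264502 0.036     ]
[0.65948793 0.24667692 0.036     ]
[0.66086661 0.19487671 0.036     ]
```

```bash
python3 - <<'E'
import pickle;from h import *
V=[(pickle.load(open(n+'.pkl','rb'))[0],uv) for n,uv in(('w2',(331.2,265.3)),('w3',(326.2,290.8)))]
print(tri(V));[print(atz(c,uv,.082)) for c,uv in V]
print(atz(V[1][0],(326,260),.07))
s=pickle.load(open('w3.pkl','rb'))[1];print(s['ee_rot'])
E
```

```text
[0.64055921 0.2204697  0.07629471]
[0.63869862 0.22078329 0.082     ]
[0.63825465 0.22003422 0.082     ]
[0.62375108 0.21951767 0.07      ]
[[-9.99626842e-01 -2.73036674e-02  8.28993340e-04]
 [-2.73034357e-02  9.99627150e-01  2.89576463e-04]
 [-8.36590749e-04  2.66834039e-04 -9.99999614e-01]]
```

The bow top is at 76±6 mm, which agrees with 82 mm expected. The key axis is at (0.624, 0.2205), directly under the tool. Next: descend, close and lift.

Emit:
{"api": "send_rows", "payload": {
  "targets": [
    [0,0,0.05,0,0,0,1],
    [0,0,0.1,0,0,0,1],
    [0,0,0.15,0,0,0,1],
    [0,0,0.2,0,0,0,1],
    [0,0,0.24,0,0,0,1],
    [0,0,0.26,0,0,0,1],
    [0,0,0.27,0,0,0,1],
    [0,0,0.27,0,0,0,1]
  ]
}}

```text
time_s: 6.25
ee_pos: [0.624, 0.2203, 0.0696]
ee_rot: [[-1.0, -0.027, 0.0], [-0.027, 1.0, 0.0], [-0.0, 0.0, -1.0]]
wrist_force: [0.4, 0.4, -0.5]
finger_gap: 1.001
finger_force: 0.0
```

Emit:
{"api": "send_rows", "payload": {
  "targets": [
    [0,0,0,0,0,0,0.4],
    [0,0,0,0,0,0,0.25],
    [0,0,0,0,0,0,0],
    [0,0,0,0,0,0,0],
    [0,0,0,0,0,0,0],
    [0,0,0,0,0,0,0],
    [0,0,0,0,0,0,0],
    [0,0,0,0,0,0,0]
  ],
  "newtons": 50
}}

```text
time_s: 7.25
ee_pos: [0.6238, 0.2203, 0.0695]
ee_rot: [[-1.0, -0.027, -0.0], [-0.027, 1.0, -0.0], [0.0, -0.0, -1.0]]
wrist_force: [0.4, -0.6, -0.0]
finger_gap: 0.152
finger_force: 0.0
```

Emit:
{"api": "send_rows", "payload": {
  "targets": [
    [0,0,0,0,0,0,0],
    [0,0,0,0,0,0,0],
    [0,0,0,0,0,0,0],
    [0,0,0,0,0,0,0],
    [0,0,0,0,0,0,0],
    [0,0,-0.02,0,0,0,0],
    [0,0,-0.06,0,0,0,0],
    [0,0,-0.1,0,0,0,0]
  ]
}}

```text
time_s: 8.25
ee_pos: [0.6241, 0.2203, 0.1007]
ee_rot: [[-1.0, -0.027, 0.001], [-0.027, 1.0, 0.0], [-0.001, 0.0, -1.0]]
wrist_force: [-0.0, 0.1, -0.8]
finger_gap: 0.107
finger_force: 50.0
```

The key is gripped: the gap is 9.8 mm at 50 N. Next: lift and carry it to the lock.

Emit:
{"api": "send_rows", "payload": {
  "targets": [
    [0,0,-0.14,0,0,0,0],
    [0,0,-0.3,0,0,0,0],
    [0,0,-0.43,0,0,0.03,0],
    [0.05,-0.12,-0.46,0,0,0.06,0],
    [0.1,-0.25,-0.46,0,0,0.09,0],
    [0.16,-0.38,-0.46,0,0,0.12,0],
    [0.22,-0.52,-0.46,0,0,0.15,0],
    [0.27,-0.65,-0.46,0,0,0.175,0]
  ]
}}

```text
time_s: 9.25
ee_pos: [0.5475, 0.0219, 0.2386]
ee_rot: [[-0.994, 0.111, 0.001], [0.111, 0.994, -0.0], [-0.001, 0.0, -1.0]]
wrist_force: [-0.3, 0.4, -0.4]
finger_gap: 0.104
finger_force: 50.0
```

Emit:
{"api": "send_rows", "payload": {
  "targets": [
    [0.02,-0.08,0,0,0,0,0],
    [0.05,-0.19,0,0,0,0,0],
    [0.08,-0.3,0,0,0,0,0],
    [0.11,-0.41,0.02,0,0,0,0],
    [0.14,-0.52,0.05,0,0,0,0],
    [0.16,-0.62,0.09,0,0,0,0],
    [0.179,-0.68,0.13,0,0,0,0],
    [0.179,-0.68,0.13,0,0,0,0]
  ]
}}

```text
time_s: 10.25
ee_pos: [0.4715, -0.1742, 0.198]
ee_rot: [[-0.994, 0.112, -0.001], [0.112, 0.994, 0.001], [0.001, 0.0, -1.0]]
wrist_force: [-0.0, 0.7, -1.3]
finger_gap: 0.106
finger_force: 50.0
```

```bash
python3 snap.py w4; python3 lock.py w4
```

```text
10.25 [ 0.47154867 -0.17415578  0.19803941] [-0.99374285  0.11168604  0.00117289] [-3.56848024e-01  2.11629013e-01  1.93176309e+00  1.35741951e-04
  9.99438064e-01 -1.81579796e+00] 0.10625802863258475
w4 (322.2575378417969, 246.617919921875) (51.024478912353516, 51.784271240234375) [ 0.46967796 -0.17723815  0.091     ]
slot yaw deg -8.021136719537154 offset mm -1.0757609240609214 0.001411597490277927
```

View pics/w4.png

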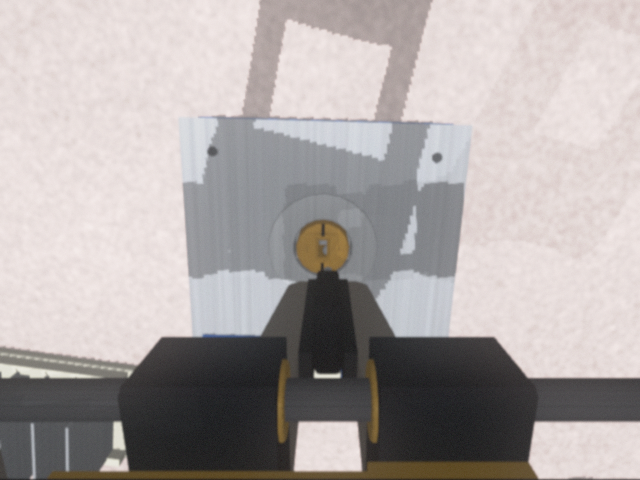

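The brass face is at about (323,246), with the slot marks at (323,230) and (322,266). The held bow starts at about (330,271). I'll enlarge this to measure the key relative to the lock.

```bash
python3 - <<'E'
import cv2,pickle;from h import *
im=cv2.imread('pics/w4.png');cv2.imwrite('pics/c4.png',cv2.resize(im[210:330,260:400],None,fx=5,fy=5,interpolation=cv2.INTER_CUBIC)[:600])
c,s=pickle.load(open('w4.pkl','rb'));p,R=s['ee_pos'],s['ee_rot']
for n,x in dict(tip=(0,0,.0615),bowlowfront=(.014,0,.0295),lfL=(.014,-.005,.0295),lfR=(.014,.005,.0295),topfL=(.014,-.005,-.0125),topfR=(.014,.005,-.0125),shoulder=(.009,0,.0335),fingertip=(.01,0,.025)).items():
    print(n,proj(c,p+R@np.array(x)))
E
```

```text
tip [327.5064563  271.75025072]
bowlowfront [327.63973218 265.72038696]
lfL [316.64993223 265.72593676]
lfR [338.62851691 265.71483767]
topfL [313.80648553 302.93152955]
topfR [341.98711329 302.91289184]
shoulder [327.61936479 273.19988488]
fingertip [327.6602272  277.40059482]
```

View pics/c4.png

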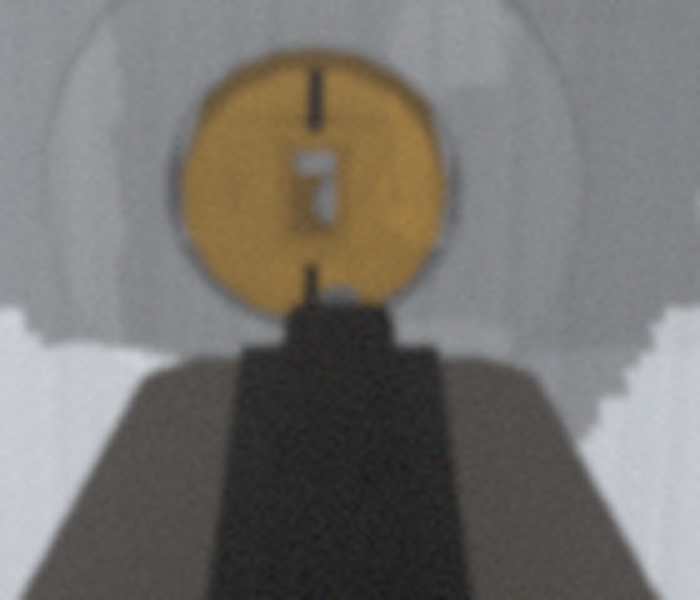

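The lock centre from the slot marks is at (322.6,249.5), and the slot is turned about 1.8° clockwise from the tool. The bow's lower front edge is at (328,271) against 265.7 predicted, so the key sits slightly towards -x in the tool. Blade tip edge is at (327.6,267).

```bash
python3 - <<'E'
import pickle;from h import *
c,s=pickle.load(open('w4.pkl','rb'));p,R=s['ee_pos'],s['ee_rot']
L=atz(c,(322.6,249.5),.091);print('lock',L,'tool',R.T@(L-p))
for d in(0,-.001,-.002,-.003):
  print(d,[proj(c,p+R@np.array(x)).round(1) for x in((.014+d,0,.0295),(.005+d,0,.0575),(.004+d,0,.060),(.01+d,0,.025))])
c,s=pickle.load(open('w1.pkl','rb'))
# w1: rectified centre of marks ~ (203,207)/10 mm about the ellipse centre
print('w1', np.array([.47169,-.17499])+[.0003,-.0007])
E
```

```text
lock [ 0.47163154 -0.17724038  0.091     ] tool [-0.00055241 -0.00310003  0.10703757]
0 [array([327.6, 265.7]), array([327.5, 265.3]), array([327.5, 265.6]), array([327.7, 277.4])]
-0.001 [array([327.6, 267.8]), array([327.5, 267.1]), array([327.5, 267.4]), array([327.7, 279.5])]
-0.002 [array([327.6, 269.9]), array([327.5, 268.9]), array([327.5, 269.1]), array([327.7, 281.6])]
-0.003 [array([327.6, 272. ]), array([327.5, 270.7]), array([327.5, 270.9]), array([327.7, 283.7])]
w1 [ 0.47199 -0.17569]
```

Emit:
{"api": "send_rows", "payload": {
  "targets": [
    [0.003,-0.0105,0.02,0,0,0.02,0],
    [0.003,-0.0105,0.05,0,0,0.04,0],
    [0.003,-0.0105,0.08,0,0,0.04,0],
    [0.003,-0.0105,0.11,0,0,0.04,0],
    [0.003,-0.0105,0.13,0,0,0.04,0],
    [0.003,-0.0105,0.135,0,0,0.04,0],
    [0.003,-0.0105,0.135,0,0,0.04,0],
    [0.003,-0.0105,0.135,0,0,0.04,0]
  ]
}}

```text
time_s: 11.3
ee_pos: [0.4713, -0.1768, 0.1582]
ee_rot: [[-0.99, 0.141, 0.0], [0.141, 0.99, -0.0], [-0.0, -0.0, -1.0]]
wrist_force: [-0.3, 0.2, -0.5]
finger_gap: 0.104
finger_force: 50.0
```

```bash
python3 snap.py w5; python3 - <<'E'
import cv2
im=cv2.imread('pics/w5.png');cv2.imwrite('pics/c5.png',cv2.resize(im[200:320,260:400],None,fx=5,fy=5,interpolation=cv2.INTER_CUBIC))
E
```

```text
11.3 [ 0.47133071 -0.17684258  0.15824176] [-9.89987095e-01  1.41157096e-01 -4.76008834e-04] [-3.61942651e-01  2.65259886e-01  1.96641787e+00  3.49048689e-05
  9.09433271e-01 -1.79113026e+00] 0.10362047144209449
```

View pics/c5.png

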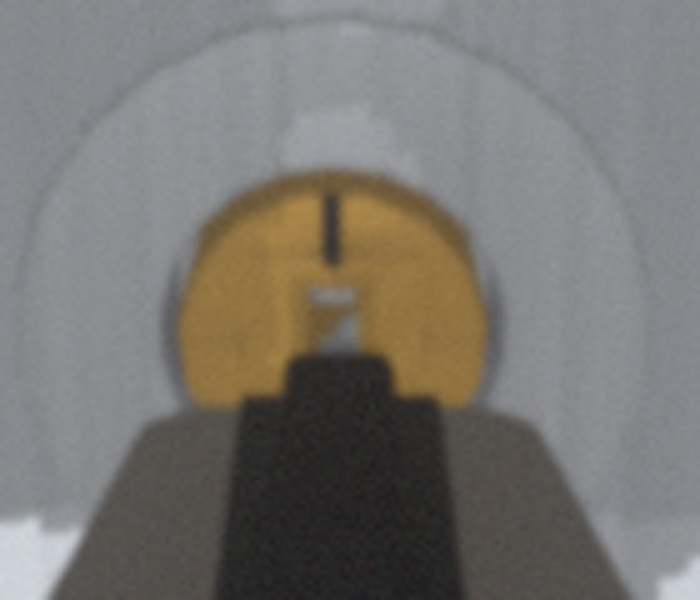

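The key is just above the slot. The upper slot mark runs from (326.4,239) to (326.4,253), and the bow is centred at u=327.8, so the yaw is aligned and only a small offset remains.

```bash
python3 - <<'E'
import pickle;from h import *
c,s=pickle.load(open('w5.pkl','rb'));p,R=s['ee_pos'],s['ee_rot']
for uv in((326.4,238.7),(326.4,253)): print((R.T@(atz(c,uv,.091)-p)).round(5))
for d in(0,-.001,-.002,-.003): print(d,proj(c,p+R@np.array((.014+d,0,.0295))))
E
```

```text
[ 0.01691 -0.00057  0.06723]
[ 0.00881 -0.00058  0.06724]
0 [327.60128196 265.62315054]
-0.001 [327.60091859 267.7105022 ]
-0.002 [327.60055623 269.79202466]
-0.003 [327.60019488 271.86774232]
```

Emit:
{"api": "send_rows", "payload": {
  "targets": [
    [0.005,-0.002,0,0,0,0,0],
    [0.005,-0.002,0.006,0,0,0,0],
    [0.005,-0.002,0.012,0,0,0,0],
    [0.005,-0.002,0.017,0,0,0,0],
    [0.005,-0.002,0.022,0,0,0,0],
    [0.005,-0.002,0.027,0,0,0,0],
    [0.005,-0.002,0.032,0,0,0,0],
    [0.005,-0.002,0.036,0,0,0,0]
  ]
}}

```text
time_s: 12.35
ee_pos: [0.4695, -0.1771, 0.1471]
ee_rot: [[-0.99, 0.141, -0.0], [0.141, 0.99, 0.0], [0.0, 0.0, -1.0]]
wrist_force: [-0.6, 0.6, -0.3]
finger_gap: 0.107
finger_force: 50.0
```

The tip is 5 mm into the slot with no force. On to the first pin.

Emit:
{"api": "send_rows", "payload": {
  "targets": [
    [0,0,0.004,0,0,0,0],
    [0,0,0.008,0,0,0,0],
    [0,0,0.012,0,0,0,0],
    [0,0,0.016,0,0,0,0],
    [0,0,0.02,0,0,0,0],
    [0,0,0.024,0,0,0,0],
    [0,0,0.028,0,0,0,0],
    [0,0,0.028,0,0,0,0]
  ]
}}

```text
time_s: 13.35
ee_pos: [0.47, -0.178, 0.1389]
ee_rot: [[-0.99, 0.141, 0.001], [0.141, 0.99, -0.002], [-0.001, -0.001, -1.0]]
wrist_force: [0.2, -5.0, -1.3]
finger_gap: 0.11
finger_force: 50.0
```

Emit:
{"api": "send_rows", "payload": {
  "targets": [
    [0,-0.003,0.004,0,0,0.04,0],
    [0,-0.004,0.008,0,0,0.08,0],
    [0,-0.004,0.012,0,0,0,0],
    [0,-0.004,0.014,0,0,-0.08,0],
    [0,-0.004,0.016,0,0,0,0],
    [0,-0.004,0.018,0,0,0.08,0],
    [0,-0.004,0.02,0,0,0,0],
    [0,-0.004,0.022,0,0,0,0]
  ]
}}

```text
time_s: 14.35
ee_pos: [0.4705, -0.1781, 0.1328]
ee_rot: [[-0.99, 0.142, 0.002], [0.142, 0.99, 0.0], [-0.002, 0.001, -1.0]]
wrist_force: [1.6, 2.2, 8.8]
finger_gap: 0.105
finger_force: 50.0
```

Emit:
{"api": "send_rows", "payload": {
  "targets": [
    [-0.001,0.001,0.004,0,0,0.08,0],
    [-0.001,0.001,0.008,0,0,0,0],
    [-0.001,0.001,0.012,0,0,-0.08,0],
    [-0.001,0.001,0.015,0,0,0,0],
    [-0.001,0.001,0.018,0,0,0.08,0],
    [-0.001,0.001,0.021,0,0,0,0],
    [-0.001,0.001,0.024,0,0,0,0],
    [-0.001,0.001,0.025,0,0,0,0]
  ]
}}

```text
time_s: 15.35
ee_pos: [0.4697, -0.1778, 0.1246]
ee_rot: [[-0.99, 0.143, -0.0], [0.143, 0.99, 0.0], [0.0, 0.0, -1.0]]
wrist_force: [0.8, 0.3, 3.5]
finger_gap: 0.107
finger_force: 50.0
```

Emit:
{"api": "send_rows", "payload": {
  "targets": [
    [0,0,0.001,0,0,0.04,0],
    [0,0,0.002,0,0,0.08,0],
    [0,0,0.003,0,0,0,0],
    [0,0,0.004,0,0,-0.08,0],
    [0,0,0.005,0,0,0,0],
    [0,0,0.006,0,0,0,0],
    [0,0,0.006,0,0,0,0],
    [0,0,0.006,0,0,0,0]
  ]
}}

```text
time_s: 16.35
ee_pos: [0.47, -0.178, 0.1242]
ee_rot: [[-0.99, 0.143, 0.001], [0.143, 0.99, 0.0], [-0.001, 0.0, -1.0]]
wrist_force: [-5.3, 3.4, 18.6]
finger_gap: 0.106
finger_force: 50.0
```

The key is home: depth 28 mm, with the force climbing to 18.6 N and no further travel. Now I'll turn it, compensating for the key sitting about 2.5 mm off the tool axis.

Emit:
{"api": "send_rows", "payload": {
  "targets": [
    [0,0.001,0,0,0,0.125,0],
    [0,0.002,0,0,0,0.25,0],
    [0,0.002,0,0,0,0.375,0],
    [-0.001,0.003,0,0,0,0.5,0],
    [-0.001,0.004,0,0,0,0.625,0],
    [-0.001,0.005,0,0,0,0.75,0],
    [-0.002,0.005,0,0,0,0.875,0],
    [-0.002,0.006,0,0,0,1,0]
  ]
}}

```text
time_s: 17.35
ee_pos: [0.4707, -0.1773, 0.1242]
ee_rot: [[-0.597, 0.802, 0.0], [0.802, 0.597, -0.002], [-0.002, -0.001, -1.0]]
wrist_force: [-5.4, -3.8, 17.7]
finger_gap: 0.105
finger_force: 50.0
```

```bash
cat > st.py <<'E'
from rig import r
import numpy as np
s=r.observe();R=s['ee_rot'];print(s['ee_pos'],np.degrees(np.arctan2(R[1,0],R[0,0])),'F tool',R.T@s['wrist_force'],'T world',s['wrist_torque'],s['joint_positions'][5],s['finger_gap'])
E
python3 st.py
```

```text
[ 0.47070495 -0.17733522  0.1241791 ] 126.6458705698847 F tool [  0.18467429  -6.59701583 -17.67814393] T world [-0.73518172  1.04272877  0.07368496] -1.0003656478594998 0.10494314398970622
```

Emit:
{"api": "send_rows", "payload": {
  "targets": [
    [0,0,0,0,0,0.125,0],
    [0,0,0,0,0,0.25,0],
    [0,0.001,0,0,0,0.375,0],
    [-0.001,0.001,0,0,0,0.5,0],
    [-0.001,0.002,0,0,0,0.625,0],
    [-0.001,0.002,0,0,0,0.75,0],
    [-0.002,0.003,0,0,0,0.875,0],
    [-0.002,0.003,0,0,0,1,0]
  ]
}}

```text
time_s: 18.35
ee_pos: [0.4709, -0.1773, 0.1241]
ee_rot: [[0.145, 0.989, -0.001], [0.989, -0.145, -0.002], [-0.002, -0.001, -1.0]]
wrist_force: [-9.4, -3.3, 21.3]
finger_gap: 0.11
finger_force: 50.0
```

```bash
python3 st.py
```

```text
[ 0.47094508 -0.17730495  0.12414327] 81.66051269696777 F tool [ -4.72073912  -8.85981346 -21.29922576] T world [-0.78255414  1.78346824  0.09490013] -0.21415926745160316 0.1095140767499566
```

Emit:
{"api": "send_rows", "payload": {
  "targets": [
    [0,-0.001,0,0,0,0.06,0],
    [-0.001,-0.002,0,0,0,0.12,0],
    [-0.001,-0.002,0,0,0,0.18,0],
    [-0.001,-0.002,0,0,0,0.22,0],
    [-0.001,-0.002,0,0,0,0.26,0],
    [-0.001,-0.002,0,0,0,0.28,0],
    [-0.001,-0.002,0,0,0,0.28,0],
    [-0.001,-0.002,0,0,0,0.28,0]
  ]
}}

```text
time_s: 19.35
ee_pos: [0.4709, -0.1774, 0.1242]
ee_rot: [[0.355, 0.935, -0.0], [0.935, -0.355, -0.002], [-0.002, 0.0, -1.0]]
wrist_force: [-5.7, -2.8, 18.6]
finger_gap: 0.105
finger_force: 50.0
```

```bash
python3 st.py
```

```text
[ 0.47085162 -0.1773573   0.1241643 ] 69.23023117257374 F tool [ -4.62149256  -4.33770911 -18.63416933] T world [-0.53168144  1.26850683  0.17098792] 0.001659043934718524 0.10521433111328063
```

Emit:
{"api": "send_rows", "payload": {
  "targets": [
    [0,0,0,0,0,0.03,0],
    [0,0,0,0,0,0.06,0],
    [0,0,0,0,0,0.09,0],
    [0,0,0,0,0,0.11,0],
    [0,0,0,0,0,0.11,0],
    [0,0,0,0,0,0.11,0],
    [0,0,0,0,0,0.11,0],
    [0,0,0,0,0,0.11,0]
  ]
}}

```text
time_s: 20.35
ee_pos: [0.4709, -0.1773, 0.1242]
ee_rot: [[0.434, 0.901, -0.0], [0.901, -0.434, -0.002], [-0.001, 0.001, -1.0]]
wrist_force: [-5.9, -1.5, 19.0]
finger_gap: 0.102
finger_force: 50.0
```

```bash
python3 st.py
```

```text
[ 0.47088844 -0.17728737  0.1241724 ] 64.30292781390726 F tool [ -3.92355331  -4.64949577 -18.99471396] T world [-0.40382351  1.2264489   0.3057778 ] 0.08777736939612212 0.10219620389407912
```

Emit:
{"api": "send_rows", "payload": {
  "targets": [
    [0,0,0,0,0,0,0],
    [0,0,0,0,0,0,0],
    [0,0,0,0,0,0,0],
    [0,0,0,0,0,0,0],
    [0,0,0,0,0,0,0],
    [0,0,0,0,0,0,0],
    [0,0,0,0,0,0,0],
    [0,0,0,0,0,0,0]
  ]
}}

```text
time_s: 21.35
ee_pos: [0.4709, -0.1773, 0.1242]
ee_rot: [[0.434, 0.901, -0.0], [0.901, -0.434, -0.002], [-0.001, 0.001, -1.0]]
wrist_force: [-6.6, -1.4, 19.3]
finger_gap: 0.103
finger_force: 50.0
```

```bash
python3 st.py; python3 -c "
from rig import r
print(r.close_job())"
```

```text
[ 0.47090282 -0.17728452  0.12419126] 64.30389572775313 F tool [ -4.166384    -5.30596784 -19.3425874 ] T world [-0.38094106  1.2358566   0.33166416] 0.0877645794666495 0.10324492657191041
the job is handed in; nothing more can be done
None
```

The rectangular-bow key went fully home in the lock before turning, then clockwise to the stop, and the gripper still holds it there; I handed the job in at 21.4 s. Depth and stop were judged from the arm's position, force and torque readings, not a final picture.

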